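# Seat the keyed spindle shaft in the drive pulley

### The arm

A 6-joint arm with a two-finger parallel gripper is mounted at the origin on the work surface. World frame = base frame: x ahead of the robot, y to its left, z up, the work surface at z = 0. Lengths are in m, angles in rad, forces in N, time in s.
With the tool pointing down it reaches from about 0.375 to 0.9 m from the base axis. Payload 3.1 kg.
Tool frame: the origin (TCP) lies at the very end of the fingers, on their centre line; the grasp point (between the pads) lies 19 mm behind it; z points along the fingers, y is the line along which they close (so a half turn about z gives the same grasp; the last joint's range is limited). The gripper opens to 87 mm and grips with 3 to 60 N. Pads are 19 mm wide; open, the fingers measure 117 mm over their backs; the gripper's body (75 mm by 190 mm) begins 51 mm behind the grasp point.
Start: joints at [1.163, 0.527, 1.433, -0, 1.181, -0.178], TCP at [0.142, 0.609, 0.223] pointing down, gripper open.
Joint ranges: [-3.08, 3.08], [-0.75, 2.2], [0.22, 2.44], [-1.43, 4.57], [0, 2.65], [-2.85, 2.85]. Speed limits (rad/s): [2.79, 2.79, 3.14, 3.14, 3.14, 3.14].

### API

Orientations are given as a unit quaternion [x, y, z, w].
In Python, from rig import robot gives the robot as it stands. The module is installed in compiled form; this text tells all that it offers.
- The arm moves only by the tool servo_tool, never from a script. Its argument "rows" is one flat list of numbers, 5 for each row, row after row: the closure, from -1 (fully open) to 1 (shut), so that 0 is half open, then the shift along the tool's x, y, z in m, then the turn about the tool's z in degrees. A call has 1 to 5 rows; each row shifts and turns the commanded pose from where the row before left it, along the tool's axes as they then stand; what a row does not reach is not made up. A row lasts 1/12 s, in which the tool goes at most 41.7 mm and 7.16 degrees, less where a joint would pass 70% of its speed; a pose out of reach is approached as far as the arm can. A call with a gripper value outside its range is refused whole. The fingers move at their own pace and stop on an object; "newtons" is the grip in N (left out, the last holds). Time passes only in rows, so rows that do not move let the fingers close. It gives the time, the measured TCP pose, the force, the opening and the grip force at its end, in the units of the state.
- robot.get_obs(): the state, without advancing time (a new reading comes with each control period).
- robot.camera(name): name is "scene" or "top"; returns a dict with "pixels" (400x640x3 uint8, red, green, blue), "intrinsics" (3x3 intrinsics, pixels), "rvec" (rotation vector, rad) and "tvec" (3), from world to camera coordinates, as OpenCV has them. Camera axes: x right, y down, z forward; pixel columns grow to the right and rows downward; lengths in m; the calibration is good to about 2 mm. A picture is of the moment at which its call begins. There is no depth.
- robot.hand_in(): hands the job in; it is judged then, once.
Trained networks look in a picture, given as the dict that the camera call returned (one of the last four; its "shot" number tells which), for a name from the list of things; names that differ only in an ending like _2 or _b are one class to them, and where a whole thing is asked for, a point or a joint stands for the part that bears it (a point fixed in the world has none). Each returns a list of dicts, best first, with "score" (0 to 1); they miss things now and then, are a little off and sometimes report something else, mostly with a low value. They report only what shows in the picture. A call takes as long as a camera call. They do not tell look-alikes from the thing itself.
- robot.spot_in(picture, query): "at" ([x, y, z] in m, in world coordinates, good to about 4 mm: the middle of the surface that is visible of it).
- robot.outline_of(picture, query): "region" (400x640 bool, what is visible of it).
- robot.place_of(picture, query): "at" ([x, y, z] in m, in world coordinates, good to about 4 mm: a listed point, or the origin of a listed thing).
The state is a dict: "time": time; "q": joint angles; "joint_velocities": joint speeds; "joint_torque": joint torques, N m; "position": TCP position; "tool_rot": TCP orientation; "ft_force": force on the tool from outside, world axes, zero at the start; "moment": the same for the moment, N m; "grip_width": finger opening in m; "grip_force": force on a finger pad.
Only numpy, scipy, OpenCV 4.12 (cv2) and the standard library are available. Lean on these libraries where they do the work, as an engineer would, in place of code of your own. Each camera call takes 0.05 s, during which the arm holds its last target. There are 200 camera calls.

### The job

Take the keyed spindle shaft out of the wooden tool block and push it, pilot end down, into the hub of the drive pulley, turning it until its key slips into the keyway, then keep pushing until its collar sits fully home on the hub face. A spring ejector in the bore pushes it back out, so finish while still gripping the shaft and holding it pressed home; do not let go. Be gentle: never press on the pulley with more than 40 N, and leave the other two tools in their holes and the clay cups where they stand.

Things in the scene. Friction and masses are not known exactly. Their poses are not given: they have to be found in the camera images.
- shaft: Keyed spindle shaft, bare steel, about 0.2 kg, loose, 98 mm tall, upright in a hole of the tool block, its tip 22 mm above the table. Origin: centre of its flat lower tip; z up the shaft, x to the side the key is on. Lowest 20 mm: plain round pilot, diameter 20 mm, tip tapered from 14 to 20 mm over 5 mm. The only tool with a key and a rectangular head; from above the key shows beyond the head.
- hub_mouth (a point): Centre of the mouth of the hub's bore, on the flat hub face 70 mm above the table; z up, x along the keyway. Bore diameter 22 mm, vertical. Keyway 10 mm wide, on the +x side only, out to 19.5 mm from the axis, full depth. Key off the keyway: the shaft stops with its tip 20 mm below the face, key resting on the face. Home: tip 46 mm below, collar on the face.
- ejector (a joint): Travel (m) of the spring ejector, a brass disc of diameter 16 mm in the bore: 0 at rest, its top then 34 mm below the hub face; grows as it is pushed down; 0.012 with the shaft fully home. The spring pushes up with about 4 N at first touch and 8.5 N at home; it lifts the shaft out by itself when released.
- plain_mandrel: Bystander: steel mandrel without a key, round shank of 20 mm, round head of diameter 26 mm, 90 mm tall, standing in another hole of the block. Origin: centre of its lower tip.
- disc_cutter: Bystander: steel disc cutter without a key, round shank of 20 mm, disc of diameter 42 mm near the top, 88 mm tall, standing in another hole of the block. Origin: centre of its lower tip.
- cup_a: Bystander: dry unfired clay cup, diameter 54 mm, 34 mm tall, on the table. Origin: centre of its underside.
- cup_b: Bystander: a second clay cup of the same size and origin.
- cup_c: Bystander: a third clay cup of the same size and origin.
- pulley: Aluminium V-belt pulley, fixed hub up on a grey foot 130 x 110 mm; it does not turn. Diameter 104 mm, rim top 49 mm and hub face 70 mm above the table; hub diameter 53 mm. Origin under the foot's centre, straight below the bore's mouth, axes as the mouth's.
- shaft_key (a point): Middle of the key's lower end, at x=14, z=20 mm on the shaft, axes as the shaft's. The key runs from z=20 to 46 mm, is 8 mm wide (y) and stands out to x=+18 mm, on the +x side only.
- shaft_collar (a point): On the shaft's axis at z=46 mm: underside of the round collar (diameter 28 mm, 6 mm thick), the stop that lands on the hub face. Above it a round neck of 20 mm up to z=58 mm.
- shaft_head (a point): On the shaft's axis at z=78 mm: middle of the grip head, z=58 to 98 mm, with two flats: 22 mm long (along x), 18 mm thick (along y). Grip it from above across the 18 mm.
- rack: Wooden tool block, fixed, 75 x 215 x 40 mm tall, origin under its centre. Three holes, 18 mm deep and 23 mm wide, in a row along its y, 75 mm apart; the three tools swap holes from start to start. Block and pulley stand one left and one right of the robot, either way round.
Things that resemble listed ones, but are neither listed nor needed, are in the scene too. Leave any blue, pink or red look-alike of the shaft alone.

How it is judged:
By the outcome, as a careful person would: the job done as asked, in the order asked, and still so for the second after the job is handed in, while the arm keeps its last pose, push and grip.
It also fails if it takes over 54 s, if anything falls off the work surface, if the arm or the gripper's body presses on something with over 40 N, if the wrist force passes 120 N, or if a joint passes its speed limit or range.

## Working session

There is one attempt and no reset: what is moved stays moved. The work goes in short steps, Python scripts to look and compute and a tool call to move; the robot and the scene stay as the last step left them, time stands still between calls to the robot, and variables do not carry over. Pictures are saved under pics/ and viewed, at most 10 in all, crops included, and the job is handed in when it is done.

Besides the shell and the picture viewer there is one more tool, called after ">>>" as name(argument=value, ...), one argument or row to a line, values as JSON. servo_tool: Moves the arm, as the interface text tells. Its arguments: {"type":"object","properties":{"rows":{"type":"array","items":{"type":"number"}},"newtons":{"type":"number"}},"required":["rows"]}

```bash
mkdir -p pics
cat > h.py <<'E'
import numpy as np, cv2
from rig import robot
from scipy.spatial.transform import Rotation as R
def proj(c,P):
    return cv2.projectPoints(np.array(P,float).reshape(-1,3),np.array(c["rvec"],float),np.array(c["tvec"],float),np.array(c["intrinsics"],float),None)[0].reshape(-1,2)
def ray(c,uv,z):
    K=np.array(c["intrinsics"]);Rm=cv2.Rodrigues(np.array(c["rvec"],float))[0];t=np.array(c["tvec"],float).ravel()
    o=-Rm.T@t;d=Rm.T@np.linalg.inv(K)@np.array([uv[0],uv[1],1.]);return o+d*(z-o[2])/d[2]
def save(n,p): cv2.imwrite("pics/"+n,p[...,::-1])
E
python3 - <<'E'
from h import *
o=robot.get_obs();print(o["time"],np.round(o["position"],4),np.round(o["tool_rot"],4),o["grip_width"])
cs={n:robot.camera(n) for n in("scene","top")}
for n,c in cs.items():
    save(n+"0.png",c["pixels"])
    for q in["shaft","shaft_head","shaft_key","shaft_collar","hub_mouth","pulley","rack","plain_mandrel","disc_cutter","cup_a"]:
        print(n,q,[(round(d["score"],2),np.round(d["at"],3).tolist(),proj(c,d["at"])[0].astype(int).tolist()) for d in robot.place_of(c,q)][:4])
print(robot.get_obs()["time"])
E
```

```text
0.0 [0.1421 0.6079 0.2216] [ 1.147e-01  9.934e-01 -1.100e-03 -3.000e-04] 0.08725892599019211
scene shaft [(0.93, [0.502, -0.124, 0.018], [275, 264]), (0.86, [0.606, -0.116, -0.004], [318, 292]), (0.72, [0.412, -0.153, 0.002], [234, 259]), (0.62, [0.397, -0.081, -0.003], [253, 239])]
scene shaft_head [(0.93, [0.609, -0.118, 0.078], [318, 266]), (0.84, [0.502, -0.124, 0.098], [272, 237]), (0.82, [0.414, -0.155, 0.078], [229, 234]), (0.66, [0.396, -0.082, 0.081], [248, 211])]
scene shaft_key [(0.95, [0.403, -0.099, 0.023], [248, 236]), (0.71, [0.427, -0.155, 0.024], [237, 256]), (0.69, [0.512, -0.12, 0.044], [279, 257]), (0.57, [0.615, -0.129, 0.019], [317, 291])]
scene shaft_collar [(0.95, [0.602, -0.12, 0.046], [314, 277]), (0.91, [0.504, -0.122, 0.064], [274, 249]), (0.79, [0.422, -0.153, 0.046], [235, 247])]
scene hub_mouth [(0.82, [0.537, 0.173, 0.071], [367, 180])]
scene pulley [(0.64, [0.504, -0.122, 0.019], [276, 264]), (0.59, [0.533, 0.177, -0.0], [365, 201]), (0.46, [0.508, -0.201, 0.024], [250, 288])]
scene rack [(0.92, [0.507, -0.199, -0.001], [252, 295])]
scene plain_mandre
[... 734 characters left out ...]
0.426, -0.16, 0.02], [389, 238])]
top shaft_collar [(0.71, [0.398, -0.082, 0.047], [355, 250]), (0.5, [0.5, -0.122, 0.068], [375, 201]), (0.48, [0.611, -0.121, 0.046], [373, 154]), (0.44, [0.415, -0.152, 0.044], [387, 243])]
top hub_mouth [(0.7, [0.533, 0.18, 0.069], [233, 183])]
top pulley [(0.86, [0.54, 0.172, 0.003], [243, 186]), (0.73, [0.508, -0.202, 0.001], [405, 203])]
top rack [(0.74, [0.508, -0.204, 0.001], [406, 203])]
top plain_mandrel [(0.52, [0.508, -0.201, 0.024], [407, 202])]
top disc_cutter [(0.73, [0.515, -0.269, 0.023], [437, 199])]
top cup_a [(0.93, [0.475, -0.01, 0.001], [321, 216]), (0.71, [0.374, 0.014, 0.001], [310, 261]), (0.69, [0.623, -0.01, 0.002], [323, 153])]
1.1
```

Run:
```python
from h import *
a=cv2.imread("pics/scene0.png");b=cv2.imread("pics/top0.png")
im=np.zeros((600,800,3),np.uint8)
A=a[160:340,200:440];B=b[120:300,190:470]
im[:300,:400]=cv2.resize(a,(400,250)).__class__ and cv2.copyMakeBorder(cv2.resize(a,(400,250)),0,50,0,0,0)
im[:300,400:]=cv2.copyMakeBorder(cv2.resize(b,(400,250)),0,50,0,0,0)
im[300:,:400]=cv2.resize(A,(400,300))
im[300:,400:]=cv2.resize(B,(400,257)) if 0 else cv2.copyMakeBorder(cv2.resize(B,(400,257)),0,43,0,0,0)
cv2.imwrite("pics/m1.png",im)
# enlarged pair for candidate shaft in the block
t=cv2.resize(b[165:245,340:460],None,fx=6.6,fy=6.6,interpolation=3)
cv2.imwrite("pics/m2.png",t)
```

```text
(no output)
```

View pics/m1.png

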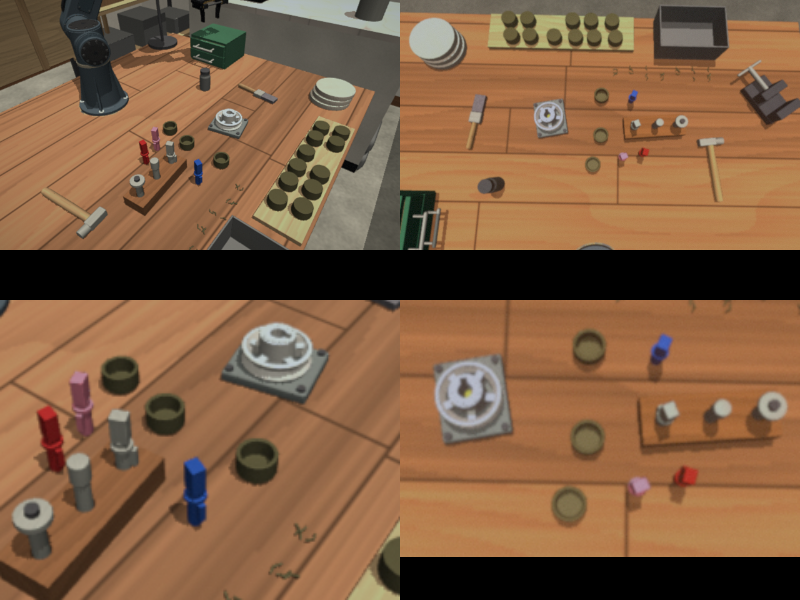

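View pics/m2.png

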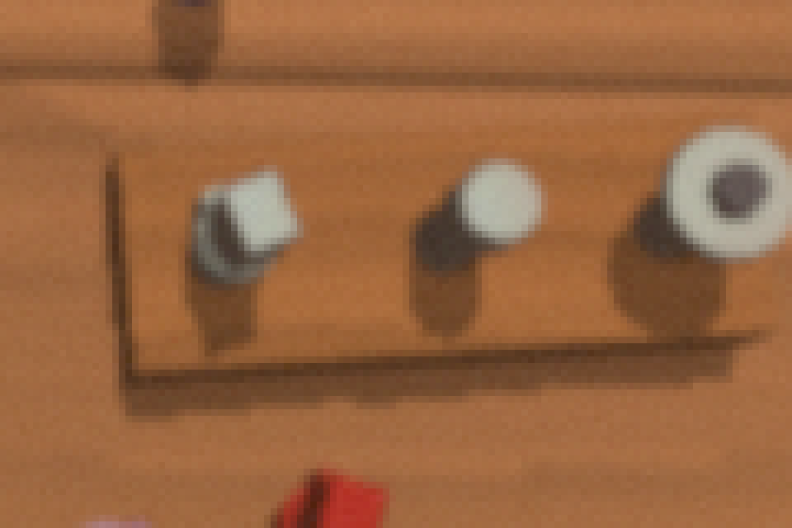

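The steel keyed shaft in the block, with the rectangular head, is at top px (376,199) and scene px (274,250). The other candidates are look-alikes: blue (top 373,152), pink (355,250) and red (388,242). The mandrel is at top (415,196) and the disc cutter at (450,194). Next I'll fit the shaft's yaw and look at the keyway.

```bash
cat > fit.py <<'E'
from h import *
from scipy.optimize import minimize
def cyl(r,z0,z1): 
    a=np.linspace(0,2*np.pi,40); return np.array([[r*np.cos(t),r*np.sin(t),z] for z in(z0,z1) for t in a])
def box(x0,x1,y0,y1,z0,z1): return np.array([[x,y,z] for x in(x0,x1) for y in(y0,y1) for z in(z0,z1)])
SH=[cyl(.010,.018,.058),box(0,.018,-.004,.004,.020,.046),cyl(.014,.046,.052),box(-.011,.011,-.009,.009,.058,.098)]
def render(c,parts,x,y,z,yaw,s=4):
    m=np.zeros((400*s,640*s),np.uint8)
    Rz=R.from_euler('z',yaw).as_matrix()
    for p in parts:
        uv=(proj(c,p@Rz.T+[x,y,z])+.5)*s
        cv2.fillConvexPoly(m,cv2.convexHull(uv.astype(np.float32)).astype(np.int32),255)
    return cv2.resize(m,(640,400),interpolation=cv2.INTER_AREA)/255.
E
python3 - <<'E'
from fit import *
cs={n:robot.camera(n) for n in("scene","top")}
ms={}
for n,c in cs.items():
    L=robot.outline_of(c,"shaft")
    tgt=proj(c,[.502,-.123,.08])[0]
    best=min(L,key=lambda d:np.hypot(*(np.argwhere(d["region"]).mean(0)[::-1]-tgt)))
    ms[n]=best["region"].astype(float);print(n,best["score"],ms[n].sum())
def cost(p): return sum(np.abs(render(cs[n],SH,p[0]/1000,p[1]/1000,.022,np.radians(p[2]*5))-ms[n]).sum() for n in cs)
for y0 in(21,201,111,291):
    r=minimize(cost,[502,-123,y0/5],method="Nelder-Mead",options=dict(initial_simplex=[[502,-123,y0/5],[505,-123,y0/5],[502,-120,y0/5],[502,-123,y0/5+3]]))
    print(y0,r.x[:2],r.x[2]*5,r.fun)
im=np.zeros((600,800,3),np.uint8)
def crop(c,u,v,w,h,W,H): return cv2.resize(c["pixels"][v:v+h,u:u+w],(W,H),interpolation=cv2.INTER_CUBIC)[...,::-1]
im[:300,:400]=crop(cs["scene"],245,220,60,45,400,300)
im[:300,400:]=crop(cs["top"],350,180,48,36,400,300)
im[300:,:400]=crop(cs["scene"],325,165,80,60,400,300)
im[300:,400:]=crop(cs["top"],200,157,80,60,400,300)
cv2.imwrite("pics/m3.png",im)
for n,c in cs.items():
    print(n,[(round(d["score"],2),np.round(d["at"],4).tolist()) for q in("hub_mouth","pulley") for d in robot.place_of(c,q)][:4])
E
```

```text
scene 0.84 433.0
top 0.49 208.0
21 [ 500.17973566 -122.97094287] 30.54698896195702 93.66274509803922
201 [ 501.65127174 -122.48595176] 206.08964178471803 171.78823529411764
111 [ 501.9868402  -123.01590656] 125.81748580750474 141.03529411764706
291 [ 500.59597928 -121.47761471] 293.59901550131815 135.04313725490195
scene [(0.82, [0.5352, 0.1748, 0.073]), (0.64, [0.5305, 0.1756, -0.0013])]
top [(0.64, [0.5316, 0.1803, 0.0697]), (0.59, [0.5373, 0.173, 0.0002])]
```

View pics/m3.png

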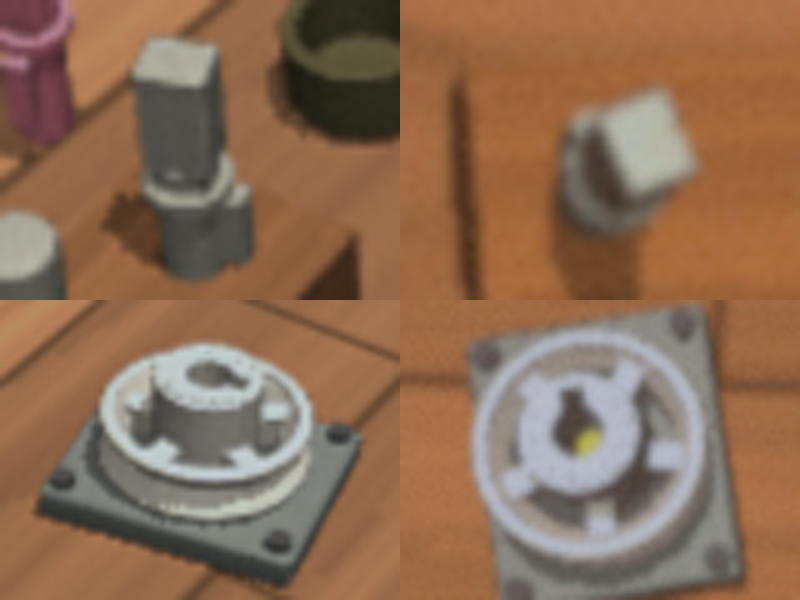

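The crops confirm the pick. The scene crop shows a bare-steel shaft with its collar and a key on the +x side, just below the collar. On the pulley the keyway points to +x, with a yaw of about 7°. I'll fit the pulley model and plan the grasp.

Run:
```python
from fit import *
cs={n:robot.camera(n) for n in("scene","top")}
ms={}
for n,c in cs.items():
    L=robot.outline_of(c,"pulley")
    tgt=proj(c,[.535,.175,.03])[0]
    best=min(L,key=lambda d:np.hypot(*(np.argwhere(d["region"]).mean(0)[::-1]-tgt)))
    ms[n]=best["region"].astype(float);print(n,best["score"],ms[n].sum())
def parts(h): return [box(-.065,.065,-.055,.055,0,h),cyl(.052,.02,.049),cyl(.0265,.04,.07)]
def cost(p,names=("scene","top")): return sum(np.abs(render(cs[n],parts(p[3]/1000),p[0]/1000,p[1]/1000,0,np.radians(p[2]*3))-ms[n]).sum() for n in names)
x0=np.array([535,176,7/3,14.])
for nm in(("scene","top"),("scene",),("top",)):
    r=minimize(cost,x0,args=(nm,),method="Nelder-Mead",options=dict(initial_simplex=[x0]+[x0+3*np.eye(4)[i] for i in range(4)]))
    print(nm,r.x[:2],r.x[2]*3,r.x[3],r.fun)
# shaft per view + combined w/ network points
hm={}
for n,c in cs.items():
    for q,t in(("hub_mouth",[.535,.176,.07]),("shaft",[.5,-.123,.022]),("shaft_head",[.5,-.123,.1]),("shaft_key",[.514,-.118,.042])):
        L=[d["at"] for d in robot.place_of(c,q) if np.linalg.norm(np.array(d["at"])-t)<.02]
        print(n,q,np.round(L,4).tolist())
# bore/hub-face: bright-face circle fit in top
c=cs["top"]; g=c["pixels"].astype(int)
u,v=proj(c,[.535,.176,.07])[0]; print(u,v)
s=.0015; N=61
G=[[.535+s*(30-i),.176+s*(30-j),.07] for i in range(N) for j in range(N)]
uv=proj(c,G).reshape(N,N,2).astype(np.float32)
rect=cv2.remap(c["pixels"],uv[...,0],uv[...,1],cv2.INTER_CUBIC)
big=cv2.resize(rect,(580,580),interpolation=cv2.INTER_CUBIC)
cv2.line(big,(290,0),(290,580),(255,0,0),1);cv2.line(big,(0,290),(580,290),(255,0,0),1)
save("m4.png",big)
```

```text
scene 0.59 2040.0
top 0.59 2838.0
('scene', 'top') [533.65316357 175.99184173] 11.15054264172036 15.525349685029752 192.0156862745098
('scene',) [532.72194461 174.83239168] 12.304666451437358 14.816382193227014 101.43921568627451
('top',) [534.02829207 175.85768184] 10.810787067949116 15.488537109372576 80.43137254901961
scene hub_mouth [[0.5358, 0.1743, 0.0751]]
scene shaft [[0.5057, -0.124, 0.0179]]
scene shaft_head [[0.5009, -0.1216, 0.1008]]
scene shaft_key [[0.5172, -0.1191, 0.0439]]
top hub_mouth [[0.5351, 0.1781, 0.0692]]
top shaft [[0.4971, -0.1219, 0.0219]]
top shaft_head []
top shaft_key [[0.5154, -0.1195, 0.0427]]
235.36978241804132 182.75503015384143
```

View pics/m4.png

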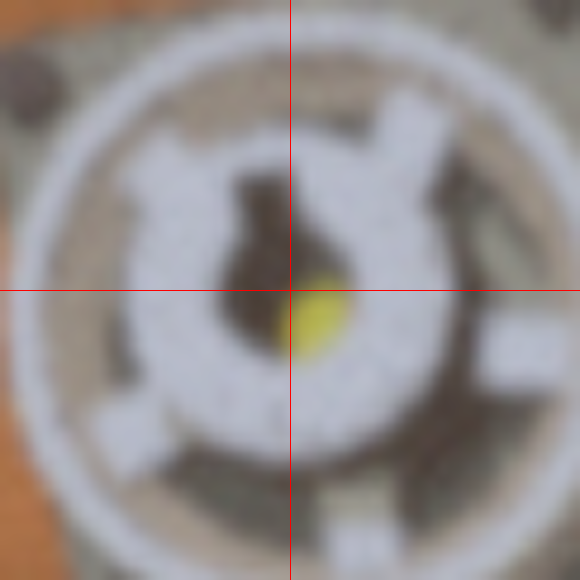

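Shaft: (0.500, -0.123), key yaw about 28°. Hub: (0.5335, 0.176), yaw about 10.5°. The m4 crop shows the hub circle centred near px (290,300), with the keyway pointing up-left to (268,178). Now moving to above the shaft with the tool x yaw at 208°.

>>> servo_tool(
  rows=[-1, 0, 0, 0, -6.9, -1, 0, 0, 0, -6.9, -1, 0, 0, 0, -6.9, -1, 0, 0, 0, -6.9, -1, 0, 0, 0, -6.9],
)

```text
time: 2.52
position: [0.1423, 0.6085, 0.2225]
tool_rot: [-0.188, 0.982, -0.0, -0.0]
ft_force: [0.1, -0.7, 0.5]
grip_width: 0.087
grip_force: 0.0
```

>>> servo_tool(
  rows=[-1, 0, 0, 0, -6.9, -1, -0.0116, -0.0379, 0, 0, -1, -0.0116, -0.0379, 0, 0, -1, -0.0116, -0.0379, 0, 0, -1, -0.0116, -0.0379, 0, 0],
)

```text
time: 2.93
position: [0.2556, 0.4959, 0.2226]
tool_rot: [-0.245, 0.97, 0.0, 0.0]
ft_force: [0.2, -0.5, -0.4]
grip_width: 0.0871
grip_force: 0.0
```

>>> servo_tool(
  rows=[-0.3, -0.0116, -0.0379, 0, 0, -0.3, -0.0116, -0.0379, 0, 0, -0.3, -0.0116, -0.0379, 0, 0, -0.3, -0.0116, -0.0379, 0, 0, -0.3, -0.0116, -0.0379, 0, 0],
)

```text
time: 3.35
position: [0.3969, 0.356, 0.2228]
tool_rot: [-0.244, 0.97, 0.0, 0.0]
ft_force: [0.2, 0.2, -0.2]
grip_width: 0.0617
grip_force: 0.0
```

>>> servo_tool(
  rows=[-0.3, -0.0116, -0.0379, 0, 0, -0.3, -0.0116, -0.0379, 0, 0, -0.3, 0.014, -0.0361, 0, 0, -0.3, 0.014, -0.0361, 0, 0, -0.3, 0.014, -0.0361, 0, 0],
)

```text
time: 3.77
position: [0.4667, 0.1845, 0.2225]
tool_rot: [-0.244, 0.97, -0.0, 0.0]
ft_force: [1.4, -0.1, 0.2]
grip_width: 0.0567
grip_force: 0.0
```

>>> servo_tool(
  rows=[-0.3, 0.014, -0.0361, 0, 0, -0.3, 0.014, -0.0361, 0, 0, -0.3, 0.014, -0.0361, 0, 0, -0.3, 0.014, -0.0361, 0, 0, -0.3, 0.014, -0.0361, 0, 0],
)

```text
time: 4.18
position: [0.49, -0.0077, 0.2228]
tool_rot: [-0.244, 0.97, -0.0, 0.0]
ft_force: [1.6, -0.5, 0.5]
grip_width: 0.0565
grip_force: 0.0
```

>>> servo_tool(
  rows=[-0.3, 0.014, -0.0361, 0, 0, -0.3, 0.014, -0.0361, 0, 0, -0.3, 0, 0, 0, 0, -0.3, 0, 0, 0, 0],
)

```text
time: 4.52
position: [0.4998, -0.0848, 0.2226]
tool_rot: [-0.242, 0.97, -0.0, 0.0]
ft_force: [-0.0, -0.0, -0.1]
grip_width: 0.0568
grip_force: 0.0
```

>>> servo_tool(
  rows=[-0.3, 0.018, -0.0335, 0, 0, -0.3, 0, 0, 0.03, 0, -0.3, 0, 0, 0.03, 0, -0.3, 0, 0, 0.02, 0, -0.3, 0, 0, 0, 0],
)

```text
time: 4.93
position: [0.4961, -0.1178, 0.1391]
tool_rot: [-0.244, 0.97, 0.003, -0.004]
ft_force: [-0.3, 0.2, 0.1]
grip_width: 0.0565
grip_force: 0.0
```

Run:
```python
from h import *
o=robot.get_obs();print(np.round(o["position"],4),o["ft_force"])
c=robot.camera("scene");t=robot.camera("top")
im=np.zeros((400,800,3),np.uint8)
im[:,:400]=cv2.resize(c["pixels"][205:285,230:310],(400,400),interpolation=2)
im[:,400:]=cv2.resize(t["pixels"][155:235,335:415],(400,400),interpolation=2)
save("m5.png",im)
```

```text
[ 0.4961 -0.1178  0.1391] [-0.27506284  0.17868832  0.06671005]
```

View pics/m5.png

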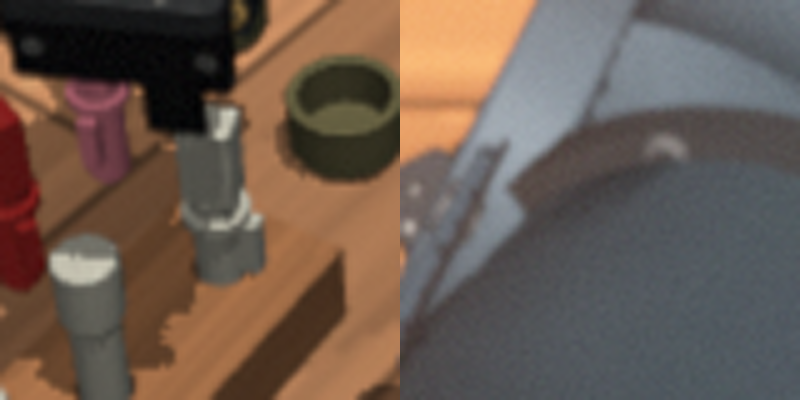

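The picture shows the open gripper above the steel shaft at crop (215,150), with nothing touching the neighbours.

>>> servo_tool(
  rows=[-0.3, 0, 0, 0, 0, -0.3, 0, 0, 0, 0],
)

```text
time: 5.2
position: [0.5006, -0.1205, 0.1441]
tool_rot: [-0.244, 0.97, -0.001, 0.001]
ft_force: [0.5, -0.6, 0.4]
grip_width: 0.0565
grip_force: 0.0
```

>>> servo_tool(
  rows=[-0.3, 0.0012, -0.0022, 0.02, 0, -0.3, 0, 0, 0.02, 0, -0.3, 0, 0, 0.02, 0, -0.3, 0, 0, 0, 0, -0.3, 0, 0, 0, 0],
)

```text
time: 5.62
position: [0.4995, -0.123, 0.083]
tool_rot: [-0.244, 0.97, 0.0, -0.0]
ft_force: [-0.2, -0.5, 0.8]
grip_width: 0.0567
grip_force: 0.0
```

>>> servo_tool(
  rows=[0, 0, 0, 0, 0, 0.4, 0, 0, 0, 0, 1, 0, 0, 0, 0, 1, 0, 0, 0, 0, 1, 0, 0, 0, 0],
  newtons=20,
)

```text
time: 6.03
position: [0.4998, -0.1234, 0.0832]
tool_rot: [-0.244, 0.97, -0.0, 0.001]
ft_force: [0.4, 0.9, -0.8]
grip_width: 0.0311
grip_force: 0.0
```

>>> servo_tool(
  rows=[1, 0, 0, 0, 0, 1, 0, 0, 0, 0, 1, 0, 0, 0, 0],
  newtons=50,
)

```text
time: 6.28
position: [0.4995, -0.1234, 0.0827]
tool_rot: [-0.244, 0.97, -0.0, 0.0]
ft_force: [0.6, -1.3, 1.1]
grip_width: 0.0175
grip_force: 49.9
```

>>> servo_tool(
  rows=[1, 0, 0, -0.005, 0, 1, 0, 0, -0.01, 0, 1, 0, 0, -0.015, 0, 1, 0, 0, -0.03, 0, 1, 0, 0, -0.03, 0],
)

```text
time: 6.7
position: [0.498, -0.1225, 0.173]
tool_rot: [-0.244, 0.97, 0.001, -0.001]
ft_force: [0.7, 0.0, -2.4]
grip_width: 0.0177
grip_force: 49.9
```

>>> servo_tool(
  rows=[1, 0, 0, -0.01, 0, 1, 0, 0, 0, 0, 1, 0, 0, 0, 0],
)

```text
time: 6.95
position: [0.4991, -0.123, 0.1827]
tool_rot: [-0.244, 0.97, -0.0, 0.0]
ft_force: [-0.1, 0.9, -2.9]
grip_width: 0.0174
grip_force: 49.9
```

Run:
```python
from h import *
o=robot.get_obs();print(np.round(o["position"],4),np.round(o["ft_force"],2),o["grip_width"])
c=robot.camera("scene")
u,v=proj(c,o["position"]-[0,0,.03])[0].astype(int);print(u,v)
save("m6.png",cv2.resize(c["pixels"][v-50:v+50,u-50:u+50],(600,600),interpolation=2))
```

```text
[ 0.4991 -0.123   0.1827] [-0.1   0.86 -2.94] 0.017415064931352933
269 215
```

View pics/m6.png

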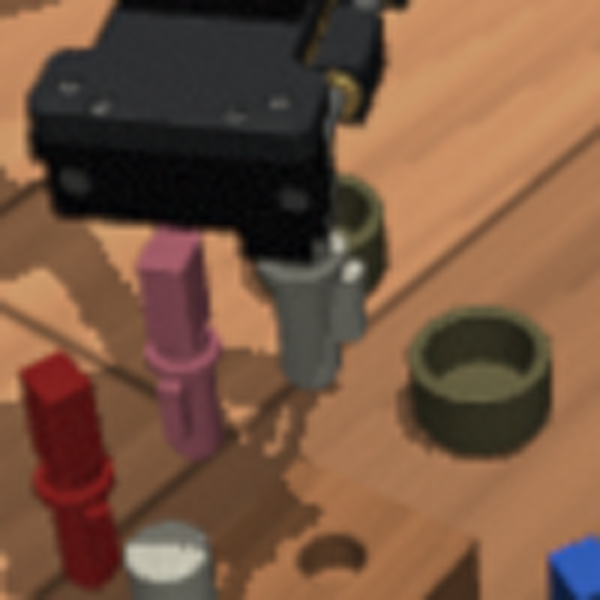

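The shaft is held upright with its key toward the scene camera (crop 350,300), the hole is empty and the other tools are undisturbed. Carrying it to above the hub.

>>> servo_tool(
  rows=[1, -0.0107, 0.0155, 0, 0, 1, -0.0213, 0.031, 0, 0, 1, -0.0213, 0.031, 0, 0, 1, -0.0213, 0.031, 0, 0, 1, -0.0213, 0.031, 0, 0],
)

```text
time: 7.42
position: [0.5162, 0.0467, 0.1803]
tool_rot: [-0.243, 0.97, 0.001, -0.002]
ft_force: [0.6, 0.3, -2.4]
grip_width: 0.0178
grip_force: 49.9
```

>>> servo_tool(
  rows=[1, -0.0213, 0.031, 0, 0, 1, -0.0213, 0.031, 0, 0, 1, -0.0213, 0.031, 0, 0, 1, -0.0107, 0.0155, 0, 0, 1, 0, 0, 0, 5.8],
)

```text
time: 7.83
position: [0.531, 0.1801, 0.1801]
tool_rot: [-0.196, 0.981, 0.001, -0.002]
ft_force: [0.8, -0.5, -2.2]
grip_width: 0.0177
grip_force: 49.8
```

>>> servo_tool(
  rows=[1, 0, 0, 0, 5.8, 1, 0, 0, 0, 5.8, 1, 0, 0, 0, 0, 1, 0, 0, 0, 0],
)

```text
time: 8.17
position: [0.531, 0.1758, 0.1806]
tool_rot: [-0.096, 0.995, -0.0, -0.002]
ft_force: [0.0, -0.3, -2.5]
grip_width: 0.0179
grip_force: 49.9
```

```bash
cat > rel.py <<'E'
from fit import *
o=robot.get_obs();p=np.array(o["position"]);q=R.from_quat(o["tool_rot"]).as_matrix()
yaw=np.arctan2(q[1,0],q[0,0]);print("tcp",np.round(p,4),"yaw",np.degrees(yaw)%360,"F",np.round(o["ft_force"],1))
c=robot.camera("scene")
LOW=[cyl(.007,0,.001),cyl(.010,.005,.05),box(0,.018,-.004,.004,.020,.046),cyl(.014,.046,.052)]
tgt=proj(c,p-[0,0,.03])[0]
for q in("shaft","shaft_collar","shaft_key"):
    print(q,[(round(d["score"],2),(np.round(np.array(d["at"])-p,4)).tolist()) for d in robot.place_of(c,q) if np.linalg.norm(np.array(d["at"])-p)<.09])
L=robot.outline_of(c,"shaft")
b=min(L,key=lambda d:np.hypot(*(np.argwhere(d["region"]).mean(0)[::-1]-tgt)));m=b["region"].astype(float);print(b["score"],m.sum(),np.argwhere(m>0).mean(0)[::-1],tgt)
# only compare below pad bottoms
v0=int(proj(c,p-[0,0,.008])[0][1]);print(v0)
def cost(s):
    r=render(c,LOW,p[0]+s[0]/1e3,p[1]+s[1]/1e3,p[2]-.061+s[2]/1e3,yaw+np.pi);return np.abs(r-m)[v0:].sum()+.02*s[0]**2+.02*s[1]**2
x0=np.zeros(3);r=minimize(cost,x0,method="Nelder-Mead",options=dict(initial_simplex=[x0,[3,0,0],[0,3,0],[0,0,3]]));print("offset mm",r.x,r.fun)
E
python3 rel.py
```

```text
tcp [0.531  0.1758 0.1806] yaw 190.9869650045023 F [ 0.  -0.3 -2.5]
shaft [(0.64, [0.0063, 0.0006, -0.0607])]
shaft_collar [(0.5, [0.0011, 0.0018, -0.018])]
shaft_key [(0.63, [-0.0005, -0.0007, 0.0148]), (0.56, [0.0152, 0.0036, -0.0419])]
0.8 279.0 [369.78853047 150.34767025] [367.77660039 150.3154118 ]
141
offset mm [ 1.47568108 -0.93366772 -0.41140463] 41.45706583234492
```

>>> servo_tool(
  rows=[1, -0.001, 0, 0.015, 0, 1, 0, 0, 0.015, 0, 1, 0, 0, 0.012, 0, 1, 0, 0, 0, 0, 1, 0, 0, 0, 0],
)

```text
time: 8.83
position: [0.5329, 0.176, 0.1402]
tool_rot: [-0.095, 0.996, -0.0, -0.001]
ft_force: [0.1, 0.4, -2.0]
grip_width: 0.0176
grip_force: 49.9
```

```bash
cat >> rel.py <<'E'
u,v=proj(c,[.5335,.176,.08])[0].astype(int)
im=cv2.resize(c["pixels"][v-40:v+40,u-40:u+40],(640,640),interpolation=2)[:600].copy()
save(f"r{c['shot']}.png",im);print(c["shot"])
E
python3 rel.py
```

```text
tcp [0.5329 0.176  0.1402] yaw 190.84516506366273 F [ 0.1  0.4 -2. ]
shaft []
shaft_collar [(0.8, [0.0026, 0.0016, -0.0157]), (0.66, [0.0142, -0.0003, -0.0422])]
shaft_key [(0.69, [0.0159, 0.0028, -0.039])]
0.61 207.0 [369.25120773 165.4589372 ] [367.43155138 165.27921905]
157
offset mm [-2.89357386e-04  9.25240957e-01  2.78210075e+00] 44.29163122217974
11
```

View pics/r11.png

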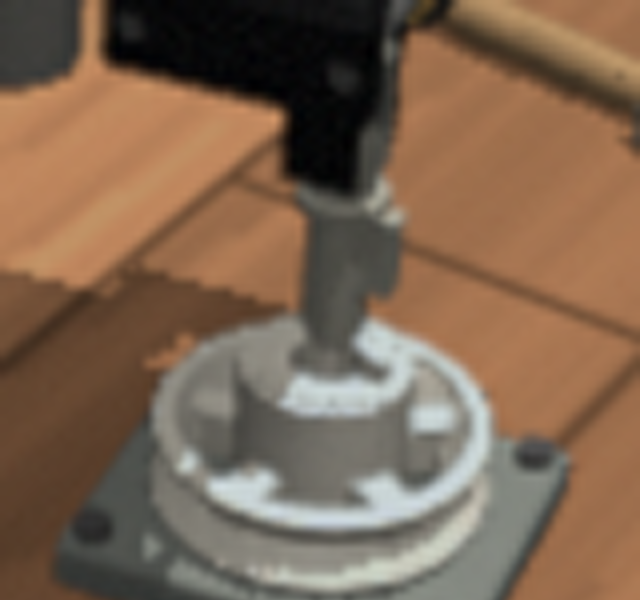

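The tip is about 9 mm above the hub face and over the bore (crop 333,345, against the bore at about 328,362). The key is to the right, over the keyway. I'll descend gently while watching the force.

>>> servo_tool(
  rows=[1, 0, 0, 0.004, 0, 1, 0, 0, 0.004, 0, 1, 0, 0, 0.002, 0, 1, 0, 0, 0.001, 0, 1, 0, 0, 0, 0],
)

```text
time: 9.5
position: [0.5329, 0.1761, 0.1291]
tool_rot: [-0.094, 0.996, 0.0, -0.0]
ft_force: [-0.4, -0.1, -2.0]
grip_width: 0.018
grip_force: 49.9
```

>>> servo_tool(
  rows=[1, 0, 0, 0.001, 0, 1, 0, 0, 0.001, 0, 1, 0, 0, 0, 0],
)

```text
time: 9.75
position: [0.5332, 0.1761, 0.1274]
tool_rot: [-0.094, 0.996, 0.0, -0.0]
ft_force: [0.3, 1.1, -1.2]
grip_width: 0.0179
grip_force: 49.9
```

>>> servo_tool(
  rows=[1, 0, 0, 0.001, 0, 1, 0, 0, 0.001, 0, 1, 0, 0, 0.001, 0, 1, 0, 0, 0, 0],
)

```text
time: 10.08
position: [0.5331, 0.1761, 0.1243]
tool_rot: [-0.094, 0.996, -0.0, -0.0]
ft_force: [-0.4, -0.2, -1.9]
grip_width: 0.0173
grip_force: 49.9
```

>>> servo_tool(
  rows=[1, 0, 0, 0.001, 0, 1, 0, 0, 0.001, 0, 1, 0, 0, 0.001, 0, 1, 0, 0, 0, 0],
)

```text
time: 10.42
position: [0.5331, 0.1761, 0.1213]
tool_rot: [-0.094, 0.996, -0.0, -0.0]
ft_force: [0.2, -0.3, -2.6]
grip_width: 0.0177
grip_force: 49.9
```

>>> servo_tool(
  rows=[1, 0, 0, 0.002, 0, 1, 0, 0, 0.002, 0, 1, 0, 0, 0.002, 0, 1, 0, 0, 0.002, 0, 1, 0, 0, 0, 0],
)

```text
time: 10.83
position: [0.533, 0.1761, 0.113]
tool_rot: [-0.094, 0.996, 0.0, -0.0]
ft_force: [0.2, -0.1, -2.5]
grip_width: 0.0175
grip_force: 49.9
```

>>> servo_tool(
  rows=[1, 0, 0, 0.001, 0, 1, 0, 0, 0.001, 0, 1, 0, 0, 0.0005, 0, 1, 0, 0, 0, 0],
)

```text
time: 11.17
position: [0.5332, 0.1761, 0.1109]
tool_rot: [-0.094, 0.996, -0.0, -0.0]
ft_force: [0.6, -0.2, -3.3]
grip_width: 0.0174
grip_force: 49.9
```

>>> servo_tool(
  rows=[1, 0, 0, 0.001, 0, 1, 0, 0, 0.0005, 0, 1, 0, 0, 0, 0],
)

```text
time: 11.42
position: [0.5332, 0.1761, 0.1094]
tool_rot: [-0.094, 0.996, 0.0, -0.0]
ft_force: [0.4, -0.3, -2.4]
grip_width: 0.0177
grip_force: 49.9
```

>>> servo_tool(
  rows=[1, 0, 0, 0.001, 0, 1, 0, 0, 0.0005, 0, 1, 0, 0, 0, 0],
)

```text
time: 11.67
position: [0.5332, 0.1761, 0.1079]
tool_rot: [-0.094, 0.996, -0.0, -0.0]
ft_force: [-0.5, -1.3, -2.0]
grip_width: 0.0176
grip_force: 49.8
```

The key is already about 3 mm into the keyway with no resistance, so I'll continue down.

>>> servo_tool(
  rows=[1, 0, 0, 0.002, 0, 1, 0, 0, 0.002, 0, 1, 0, 0, 0.002, 0, 1, 0, 0, 0.002, 0, 1, 0, 0, 0, 0],
)

```text
time: 12.08
position: [0.5331, 0.1762, 0.0995]
tool_rot: [-0.094, 0.996, 0.0, -0.0]
ft_force: [0.1, 0.5, -3.1]
grip_width: 0.0177
grip_force: 49.8
```

>>> servo_tool(
  rows=[1, 0, 0, 0.002, 0, 1, 0, 0, 0.002, 0, 1, 0, 0, 0.001, 0, 1, 0, 0, 0, 0],
)

```text
time: 12.42
position: [0.5333, 0.1761, 0.0952]
tool_rot: [-0.094, 0.996, -0.0, -0.0]
ft_force: [-1.8, -1.4, 0.5]
grip_width: 0.0176
grip_force: 49.9
```

>>> servo_tool(
  rows=[1, 0, 0, 0.002, 0, 1, 0, 0, 0.002, 0, 1, 0, 0, 0.001, 0, 1, 0, 0, 0, 0],
)

```text
time: 12.75
position: [0.5333, 0.1761, 0.0902]
tool_rot: [-0.094, 0.996, -0.0, 0.0]
ft_force: [-2.0, -1.7, 4.8]
grip_width: 0.0174
grip_force: 49.9
```

>>> servo_tool(
  rows=[1, 0, 0, 0.001, 0, 1, 0, 0, 0.001, 0, 1, 0, 0, 0.001, 0, 1, 0, 0, 0, 0],
  newtons=60,
)

```text
time: 13.08
position: [0.5333, 0.176, 0.0874]
tool_rot: [-0.094, 0.996, -0.0, 0.0]
ft_force: [-2.5, -1.2, 5.1]
grip_width: 0.0179
grip_force: 59.9
```

>>> servo_tool(
  rows=[1, 0, 0, 0.001, 0, 1, 0, 0, 0.0005, 0, 1, 0, 0, 0, 0],
)

```text
time: 13.33
position: [0.5333, 0.176, 0.0861]
tool_rot: [-0.094, 0.996, -0.0, 0.0]
ft_force: [-2.2, -1.8, 6.8]
grip_width: 0.0172
grip_force: 59.9
```

>>> servo_tool(
  rows=[1, 0, 0, 0.0005, 0, 1, 0, 0, 0, 0],
)

```text
time: 13.5
position: [0.5333, 0.176, 0.0857]
tool_rot: [-0.094, 0.996, -0.0, 0.0]
ft_force: [-2.2, -2.2, 7.1]
grip_width: 0.0178
grip_force: 59.9
```

>>> servo_tool(
  rows=[1, 0, 0, 0.0005, 0, 1, 0, 0, 0, 0],
)

```text
time: 13.67
position: [0.5333, 0.176, 0.0852]
tool_rot: [-0.094, 0.996, -0.0, 0.0]
ft_force: [-2.7, -2.7, 7.7]
grip_width: 0.0176
grip_force: 59.9
```

>>> servo_tool(
  rows=[1, 0, 0, 0.0005, 0, 1, 0, 0, 0, 0],
)

```text
time: 13.83
position: [0.5333, 0.176, 0.0848]
tool_rot: [-0.094, 0.996, -0.0, 0.0]
ft_force: [-2.7, -2.3, 8.7]
grip_width: 0.0176
grip_force: 59.9
```

>>> servo_tool(
  rows=[1, 0, 0, 0.0005, 0, 1, 0, 0, 0, 0],
)

```text
time: 14.0
position: [0.5333, 0.1761, 0.0848]
tool_rot: [-0.094, 0.996, -0.0, 0.0]
ft_force: [-4.4, -2.1, 11.0]
grip_width: 0.0173
grip_force: 59.9
```

>>> servo_tool(
  rows=[1, 0, 0, 0.0005, 0, 1, 0, 0, 0, 0],
)

```text
time: 14.17
position: [0.5333, 0.176, 0.0848]
tool_rot: [-0.095, 0.996, -0.0, 0.0]
ft_force: [-4.5, -1.3, 14.9]
grip_width: 0.0175
grip_force: 59.9
```

Hard stop at TCP z = 0.0848, and home was expected at about 0.085. One small extra push, settle, then a visual check.

>>> servo_tool(
  rows=[1, 0, 0, 0.0004, 0, 1, 0, 0, 0, 0, 1, 0, 0, 0, 0],
)

```text
time: 14.42
position: [0.5333, 0.176, 0.0847]
tool_rot: [-0.095, 0.996, -0.0, 0.0]
ft_force: [-4.7, -2.7, 17.4]
grip_width: 0.0177
grip_force: 59.9
```

```bash
python3 rel.py; ls -t pics|head -1; python3 -c "
from h import *
o=robot.get_obs();print(o['position'],o['ft_force'],o['grip_force'])"; cp pics/$(ls -t pics|head -1) pics/final.png
```

```text
tcp [0.5333 0.176  0.0847] yaw 190.84796851824794 F [-4.7 -2.7 17.4]
shaft [(0.61, [0.005, 0.0011, -0.0627])]
shaft_collar [(0.48, [0.0028, 0.001, -0.0189])]
shaft_key [(0.67, [0.017, 0.002, -0.0437])]
0.62 434.0 [316.55069124 274.38940092] [366.19496201 184.3514703 ]
176
offset mm [1.35656076e-06 1.80794017e-06 6.94068755e+01] 434.0000000000001
12
r12.png
[0.53330561 0.17603111 0.08471357] [-5.3261281  -1.66864137 16.39296587] 59.90713510760543
```

View pics/final.png

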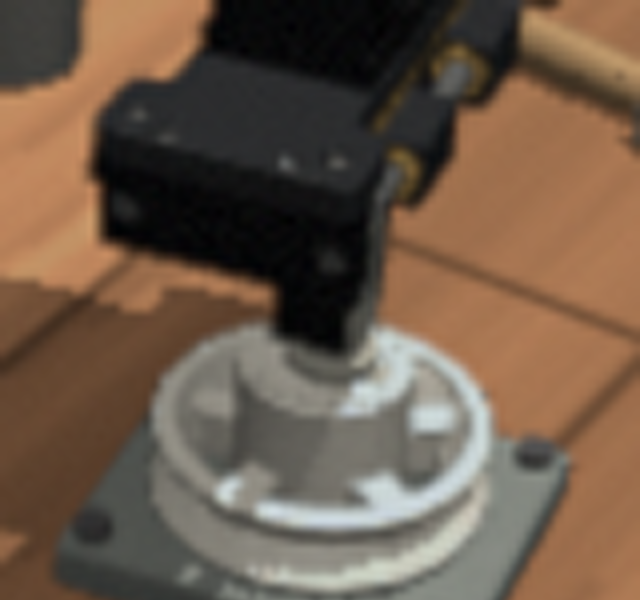

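The collar at crop (330,360) sits on the hub face with no gap. The key has gone into the keyway, and the push is steady at about 19 N on the pulley.

```bash
python3 -c "
from rig import robot
print(robot.hand_in())"
```

```text
the job is handed in; nothing more can be done
None
```

I handed in the job with the shaft still gripped (60 N) and pressed home in the hub: key in the keyway, collar on the hub face, about 19 N on the pulley, finished at about 14.5 s, and nothing else touched.

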